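Find the jar that still holds a stone, send the empties to the rinse

TASK

One of the three look-alike white sample jars still holds a stone and the other two are empty: find out which by feeling their weight. Stand the jar with the stone on the scale's pan and the two empty ones side by side in the loading tray on the runners while it is still pulled out, then push the loaded tray fully home against its end stop. Keep the jars upright and leave the other glassware and tools where they are.

Things in the scene. Friction and masses are not known exactly. Their poses are not given: they have to be found in the camera images.
- jar_a: opaque white square sample jar, 62 x 62 x 100 mm high, with a round grey screw cap (52 mm diameter, from 104 to 130 mm above the underside), upright. The three jars look alike; one, a different one each time, holds a stone. Empty: about 0.18 kg (1.8 N); with the stone: 0.5 to 0.7 kg (5 to 7 N). Origin: centre of the underside; z up, x and y square to its sides.
- jar_b: opaque white square sample jar, 62 x 62 x 100 mm high, with a round grey screw cap (52 mm diameter, from 104 to 130 mm above the underside), upright. The three jars look alike; one, a different one each time, holds a stone. Empty: about 0.18 kg (1.8 N); with the stone: 0.5 to 0.7 kg (5 to 7 N). Origin: centre of the underside; z up, x and y square to its sides.
- jar_c: opaque white square sample jar, 62 x 62 x 100 mm high, with a round grey screw cap (52 mm diameter, from 104 to 130 mm above the underside), upright. The three jars look alike; one, a different one each time, holds a stone. Empty: about 0.18 kg (1.8 N); with the stone: 0.5 to 0.7 kg (5 to 7 N). Origin: centre of the underside; z up, x and y square to its sides.
- tray (a joint): position of the white loading tray on its runners, in m: 0 = fully home against the end stop, grows as the tray is pulled out towards the middle of the table (up to 0.10). It starts 0.055 to 0.09 out; a push of 3 to 5 N moves it and it stays where it is left.
- tray_floor (a point): centre of the tray's inner floor, 24 mm above the table. The tray is a low white pan with a blue rim, inside 120 mm (its x) by 240 mm (its y), walls 5 mm thick and 20 mm high above the floor: room for two jars side by side along y. y points along the runners towards the end stop, z up. Moves with the tray.
- tray_handle (a point): middle of the upper edge of the tray's upright steel push plate, which stands outside the tray's inner end (49 mm beyond its wall): 70 mm wide along the tray's x, 8 mm thick along y, 60 mm high, its top 85 mm above the table. Same axes as the tray; push it along +y to send the tray home.
- slide: fixed pair of low aluminium runners that carry the tray, 420 mm long along y. Origin: on the table under the tray's centre when the tray is home.
- scale: fixed low grey spring scale, 170 x 170 mm, 48 mm high, with a steel weighing pan above it. Origin: centre of the underside.
- pan_top (a point): centre of the scale's square steel weighing pan (160 x 160 mm) on its upper face, 70 mm above the table when unloaded. Axes square to the pan, z up.
- pan (a joint): how far the scale's pan has sunk, in m: 0 unloaded, about 0.001 under an empty jar, 0.007 to 0.012 under the jar with the stone, stop at 0.013.
- beaker_big: bystander: glass beaker, 84 mm across, 110 mm high. Origin: centre of the underside.
- beaker_small: bystander: glass beaker, 60 mm across, 80 mm high. Origin: centre of the underside.
- dish: bystander: flat glass dish, 90 mm across, 18 mm high. Origin: centre of the underside.
- forceps: bystander: steel forceps lying flat, 130 mm long, 10 mm high. Origin: middle of the underside, x along its length.
- wash_bottle: bystander: white plastic bottle with a red cap, 66 mm across, 170 mm high. Origin: centre of the underside.
Things that resemble listed ones, but are neither listed nor needed, are in the scene too. Leave any green, orange or purple look-alike of the jar_b alone.

How it is judged:
By the outcome, as a careful person would: the job done as asked, in the order asked, and still so for the second after the job is handed in, with the robot touching nothing.
It also fails if it takes over 72 s, if anything falls off the work surface, if the arm or the gripper's body presses on something with over 40 N, if the wrist force passes 120 N, or if a joint passes its speed limit or range.

ROBOT

A 7-joint arm with a two-finger parallel gripper is mounted at the origin on the work surface. World frame = base frame: x ahead of the robot, y to its left, z up, the work surface at z = 0. Lengths are in m, angles in rad, forces in N, time in s.
With the tool pointing down it reaches from about 0.425 to 0.875 m from the base axis. Payload 4.7 kg.
Tool frame: the origin (TCP) lies on the centre line of the jaws, within the pads' length; the fingertips stand 22 mm ahead of it and the grasp point (between the pads) lies 3 mm ahead of it (robot.finger_overhang is the z of the fingertips in the tool frame, in m); z points along the fingers, y is the line along which they close (so a half turn about z gives the same grasp; the last joint's range is limited). The gripper opens to 85 mm and grips with 20 to 120 N. Pads are 22 mm wide; open, the fingers measure 114 mm over their backs; the gripper's body (76 mm by 85 mm) begins 54 mm behind the grasp point. The pads swing forward as they close: fully open they stand 13 mm farther back than shut.
Start: joints at [1.242, 0.321, -0.07, 1.45, 0.023, 1.371, -0.057], TCP at [0.218, -0.612, 0.22] pointing down, gripper open.
Joint ranges: [-2.86, 2.86], [-0.3, 2.09], [-1.38, 1.24], [0.06, 2.45], [-1.56, 4.7], [0.09, 2.05], [-2.69, 2.69]. Speed limits (rad/s): [2.57, 2.57, 3.14, 3.14, 3.14, 3.14, 3.14].

INTERFACE

Orientations are given as a unit quaternion [w, x, y, z].
In Python, from station import observe, vision, robot gives the robot as it stands.
- The arm moves only by the tool servo_tool, never from a script. Its arguments are lists of equal length, an entry for each row: "xyz": the shift along the tool's x, y, z normalised to -1 to 1, where 1 is 0.5 m, a list of three; "rotation": the turn, a rotation vector about the tool's x, y, z normalised to -1 to 1, where 1 is 45 degrees, a list of three. A call has 1 to 8 rows; each row is the pose to reach, as a shift and turn from the pose commanded when the call began, along the tool's axes at that moment; what a row does not reach only later rows make up. A row lasts 1/12 s, in which the tool goes at most 41.7 mm and 7.16 degrees, less where a joint would pass 70% of its speed; a pose out of reach is approached as far as the arm can. A call with a number of a shift or a turn outside -1 to 1 is refused whole. A call with a gripper value outside its range is refused whole. "hand" is the closure, from -1 (fully open) to 1 (shut), set as the call begins (left out, the last holds). The fingers move at their own pace and stop on an object; "squeeze" is the grip in N (left out, the last holds). Time passes only in rows, so rows that repeat a pose let the fingers close. It gives the time, the measured TCP pose, the force, the opening and the grip force at its end, in the units of the state.
- observe(): the state, without advancing time (a new reading comes with each control period).
- vision.capture(name): name is "side" or "top"; returns the picture (400x640x3 uint8, red, green, blue); there is no depth.
- vision.calibration(name): a dict with "fx", "fy", "cx", "cy" (pixels), "dist" ([k1, k2, p1, p2, k3] as OpenCV has them; the pictures are not rectified), "R" (3x3) and "t" (3): a world point X has camera coordinates R X + t. Camera axes: x right, y down, z forward; pixel columns grow to the right and rows downward; lengths in m; the calibration is good to about 2 mm. A picture is of the moment at which its call begins. calibration takes no time and is no camera call.
- robot.job_done(): hands the job in; it is judged then, once.
Trained networks look in the newest picture that a camera, given by its name, has taken for a name from the list of things; names that differ only in an ending like _2 or _b are one class to them, and where a whole thing is asked for, a point or a joint stands for the part that bears it (a point fixed in the world has none). Each returns a list of dicts, best first, with "p" (0 to 1); they miss things now and then, are a little off and sometimes report something else, mostly with a low value. They report only what shows in the picture. A call takes as long as a camera call. They do not tell look-alikes from the thing itself.
- vision.find_in(name, camera): "xyz" ([x, y, z] in m, in the coordinates of the camera as it stood for that picture, good to about 4 mm: the middle of the surface that is visible of it).
- vision.spot_point(name, camera): "xyz" ([x, y, z] in m, in the coordinates of the camera as it stood for that picture, good to about 4 mm: a listed point, or the origin of a listed thing).
The state is a dict: "time": time; "q": joint angles; "dq": joint speeds; "effort": joint torques, N m; "tool_pos": TCP position; "orientation": TCP orientation; "contact_force": force on the tool from outside, world axes, zero at the start; "moment": the same for the moment, N m; "opening": finger opening in m; "finger_force": force on a finger pad.
Only numpy, scipy, OpenCV 4.12 (cv2) and the standard library are available. Lean on these libraries where they do the work, as an engineer would, in place of code of your own. Each camera call takes 0.05 s, during which the arm holds its last target. There are 200 camera calls.

## Working session

There is one attempt and no reset: what is moved stays moved. The work goes in short steps, Python scripts to look and compute and a tool call to move; the robot and the scene stay as the last step left them, time stands still between calls to the robot, and variables do not carry over. Pictures are saved under pics/ and viewed, at most 10 in all, crops included, and the job is handed in when it is done.

Besides the shell and the picture viewer there is one more tool, called after ">>>" as name(argument=value, ...) on one line, values as JSON. servo_tool: Moves the arm, as the interface text tells. Scaled input: -1 to 1 covers 0.5 m each way for a shift and 45 degrees each way for a turn. Its arguments: {"type":"object","properties":{"xyz":{"type":"array","items":{"type":"array","items":{"type":"number","minimum":-1,"maximum":1}}},"rotation":{"type":"array","items":{"type":"array","items":{"type":"number","minimum":-1,"maximum":1}}},"hand":{"type":"number"},"squeeze":{"type":"number"}},"required":["xyz","rotation"]}

```bash
mkdir -p pics; ls; cat > h.py <<'E'
import numpy as np, cv2
from station import observe, vision, robot
def toW(cam,p):
    c=vision.calibration(cam); return np.array(c["R"]).T@(np.array(p)-np.array(c["t"]))
def snap(cam,fn):
    im=vision.capture(cam); cv2.imwrite("pics/"+fn,im[:,:,::-1].copy()); return im
def ray(cam,uv,z):
    c=vision.calibration(cam);K=np.array([[c["fx"],0,c["cx"]],[0,c["fy"],c["cy"]],[0,0,1]])
    n=cv2.undistortPoints(np.array([[uv]],float),K,np.array(c["dist"]))[0,0]
    R=np.array(c["R"]);o=-R.T@np.array(c["t"]);d=R.T@np.array([n[0],n[1],1]);return o+d*(z-o[2])/d[2]
E
python3 - <<'E'
from h import *
s=observe();print(s)
print(robot.finger_overhang)
for cam in("top","side"):
    snap(cam,cam+"0.png")
    for n in("jar_a","tray_floor","tray_handle","pan_top","slide","beaker_big","beaker_small","dish","forceps","wash_bottle"):
        print(cam,n,[(round(d["p"],2),np.round(toW(cam,d["xyz"]),3).tolist()) for d in vision.spot_point(n,cam)[:6]])
E
```

```text
pics
{'time': 0.0, 'q': array([ 1.24211346,  0.32184071, -0.07007129,  1.45169133,  0.02259419,
        1.37077941, -0.05690314]), 'dq': array([-0.00102515,  0.0002604 , -0.00115437,  0.00033972,  0.00099675,
       -0.00048621,  0.00049582]), 'effort': array([-9.65373556e-05, -4.93579030e+01, -3.81843941e-01, -3.14329720e+01,
        1.31292787e-02,  1.15025451e-02,  2.31972564e-06]), 'tool_pos': array([ 0.21822891, -0.61167466,  0.21860371]), 'orientation': array([-9.42436176e-04,  9.85346764e-01,  1.70560317e-01, -2.12193868e-04]), 'contact_force': array([ 1.13001708, -0.70258172, -0.15270057]), 'moment': array([-0.01497322, -0.00742254,  0.00998183]), 'finger_force': 0.0, 'opening': 0.08542268714269564}
0.022
top jar_a [(0.88, [0.545, -0.207, -0.002]), (0.88, [0.447, -0.045, -0.001]), (0.78, [0.338, 0.05, 0.004]), (0.69, [0.383, 0.172, -0.0]), (0.67, [0.603, -0.009, 0.003]), (0.65, [0.256, -0.262, 0.002])]
top tray_floor [(0.86, [0.544, 0.307, 0.024])]
top tray_handle []
top pan_top [(0.68, [0.503, -0.382, 0.07])]
top slide [(0.62, [0.542, 0.373, -0.001]), (0.23, [0.54, 0.307, 0.
[... 249 characters left out ...]
 [(0.8, [0.548, -0.207, -0.002]), (0.71, [0.342, 0.049, 0.0]), (0.7, [0.447, -0.044, -0.0]), (0.67, [0.601, -0.006, 0.008]), (0.58, [0.387, 0.168, -0.001]), (0.56, [0.259, -0.262, -0.0])]
side tray_floor [(0.66, [0.539, 0.303, 0.024])]
side tray_handle [(0.62, [0.537, 0.129, 0.086])]
side pan_top [(0.75, [0.502, -0.381, 0.065])]
side slide [(0.7, [0.545, 0.374, 0.004])]
side beaker_big [(0.83, [0.744, 0.144, -0.0])]
side beaker_small [(0.67, [0.735, -0.03, 0.004]), (0.22, [0.698, -0.137, 0.001])]
side dish [(0.74, [0.698, -0.134, 0.003])]
side forceps [(0.67, [0.388, -0.17, -0.004]), (0.36, [0.736, -0.025, 0.003]), (0.21, [0.6, -0.005, 0.006])]
side wash_bottle [(0.9, [0.7, -0.282, -0.002])]
```

View pics/top0.png

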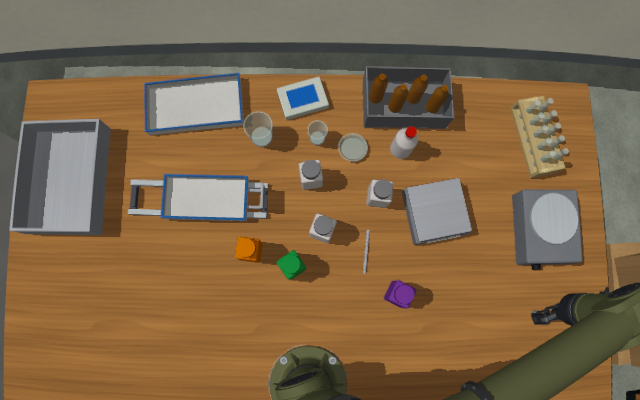

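View pics/side0.png

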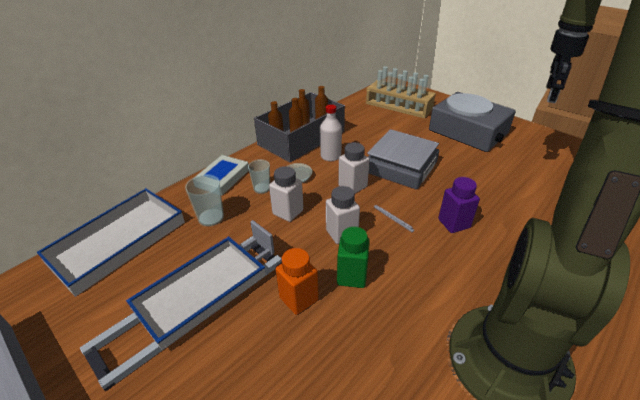

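```bash
cat > fit.py <<'E'
from h import *
from scipy.optimize import minimize
P={c:vision.calibration(c) for c in("top","side")}
def proj(cam,X):
    c=P[cam];K=np.array([[c["fx"],0,c["cx"]],[0,c["fy"],c["cy"]],[0,0,1.]])
    return cv2.projectPoints(np.asarray(X,float),cv2.Rodrigues(np.array(c["R"]))[0],np.array(c["t"],float),K,np.array(c["dist"]))[0][:,0]
S=8
def sil(cam,x,y,th,hull_pts_list,o,n):
    m=np.zeros((n*S,n*S),np.uint8);c,s=np.cos(th),np.sin(th)
    for H in hull_pts_list:
        W=np.c_[x+c*H[:,0]-s*H[:,1],y+s*H[:,0]+c*H[:,1],H[:,2]]
        uv=(proj(cam,W)-o+.5)*S
        cv2.fillConvexPoly(m,cv2.convexHull(uv.astype(np.int32)),1)
    return cv2.resize(m.astype(np.float32),(n,n),interpolation=cv2.INTER_AREA)
def box(a,b,z0,z1): return np.array([[i*a/2,j*b/2,z] for i in(-1,1) for j in(-1,1) for z in(z0,z1)])
an=np.linspace(0,6.283,24)
cap=np.array([[.026*np.cos(t),.026*np.sin(t),z] for t in an for z in(.1,.13)])
E
python3 - <<'E'
from fit import *
im={c:cv2.imread(f"pics/{c}0.png") for c in P}
for (x0,y0) in((.546,-.207),(.447,-.045),(.602,-.008)):
    best=[]
    data={}
    for c in P:
        ctr=proj(c,[[x0,y0,.06]])[0];n=70;o=np.round(ctr)-n//2
        r=im[c][int(o[1]):int(o[1])+n,int(o[0]):int(o[0])+n]
        h=cv2.cvtColor(r,cv2.COLOR_BGR2HSV);m=(h[...,1]<70).astype(np.uint8)
        data[c]=(m.astype(np.float32),o,n)
    def cost(p,cams=("top","side")):
        t=0
        for c in cams:
            m,o,n=data[c];s=sil(c,*p,[box(.062,.062,0,.1),cap],o,n)
            roi=cv2.dilate((s>0).astype(np.uint8),np.ones((5,5)))
            t+=(np.abs(m-s)*roi).sum()/s.sum()
        return t
    for th in np.radians(range(-45,45,10)):
        r=minimize(cost,[x0,y0,th],method="Nelder-Mead",options=dict(initial_simplex=[[x0,y0,th],[x0+.006,y0,th],[x0,y0+.006,th],[x0,y0,th+.15]],maxiter=80))
        best.append((r.fun,*np.round(r.x[:2],4),round(np.degrees(r.x[2]),1)))
    print(sorted(best)[:4])
im0=im["top"][140:270,120:480];cv2.imwrite("pics/crop.png",cv2.resize(im0,None,fx=2.2,fy=2.2,interpolation=cv2.INTER_CUBIC))
E
```

```text
[(np.float64(0.2502845525741577), np.float64(0.5485), np.float64(-0.2075), np.float64(-7.0)), (np.float64(0.2502911686897278), np.float64(0.5488), np.float64(-0.2078), np.float64(-8.3)), (np.float64(0.2506808638572693), np.float64(0.5489), np.float64(-0.2078), np.float64(-7.6)), (np.float64(0.25086095929145813), np.float64(0.5485), np.float64(-0.2075), np.float64(-7.7))]
[(np.float64(0.30582013726234436), np.float64(0.4457), np.float64(-0.0412), np.float64(68.6)), (np.float64(0.3070910573005676), np.float64(0.4457), np.float64(-0.0411), np.float64(-21.5)), (np.float64(0.3071160316467285), np.float64(0.446), np.float64(-0.0412), np.float64(-22.4)), (np.float64(0.30751705169677734), np.float64(0.4463), np.float64(-0.0411), np.float64(-22.1))]
[(np.float64(0.2189311683177948), np.float64(0.6033), np.float64(-0.0063), np.float64(9.6)), (np.float64(0.2189311683177948), np.float64(0.6034), np.float64(-0.0063), np.float64(9.6)), (np.float64(0.21936513483524323), np.float64(0.6039), np.float64(-0.006), np.float64(10.0)), (np.float64(0.21988648176193237), np.float64(0.6037), np.float64(-0.0065), np.float64(8.9))]
```

View pics/crop.png

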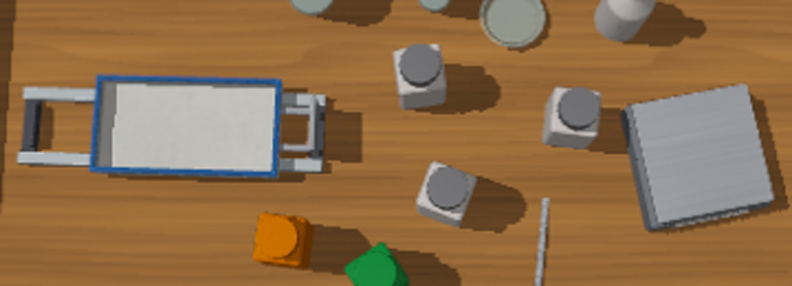

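```bash
cat >> h.py <<'E'
from scipy.spatial.transform import Rotation as Ro
def plan(x,y,z,yaw,frm=None):
    "normalised servo numbers from the present pose to world x,y,z with tool x at yaw deg, tool down"
    s=observe();q=s["orientation"];R=Ro.from_quat([q[1],q[2],q[3],q[0]])
    T=Ro.from_euler("z",yaw,degrees=True)*Ro.from_euler("x",180,degrees=True)
    d=R.inv().apply(np.array([x,y,z])-s["tool_pos"]);r=(R.inv()*T).as_rotvec()
    X=R.apply([1,0,0]);print("yaw",round(np.degrees(np.arctan2(X[1],X[0])),1),"xyz",np.round(d/.5,3).tolist(),"rot",np.round(np.degrees(r)/45,3).tolist(),"rows",round(max(np.linalg.norm(d)/.0417,np.linalg.norm(np.degrees(r))/7.16),1))
    return R
E
python3 - <<'E'
from h import *
f=lambda p,z:ray("top",(p[0]/2.2+120-.27,p[1]/2.2+140-.27),z)[:2]
for nm,cs,z in(("tray",[(97,77),(281,81),(277,176),(91,171)],.044),("pan",[(623,106),(745,85),(774,201),(651,229)],.07)):
    C=np.array([f(c,z) for c in cs]);print(nm,C.round(4).tolist(),C.mean(0).round(4))
    for i in range(4):
        d=C[(i+1)%4]-C[i];print(np.linalg.norm(d).round(3),np.degrees(np.arctan2(d[1],d[0])).round(1))
plan(.548,-.2075,.22,82.5)
E
```

```text
tray [[0.6043, 0.4301], [0.599, 0.179], [0.4705, 0.1808], [0.4758, 0.4309]] [0.5374 0.3052]
0.251 -91.2
0.128 179.2
0.25 88.8
0.128 -0.4
pan [[0.5619, -0.2748], [0.592, -0.4416], [0.4359, -0.4737], [0.3993, -0.3073]] [ 0.4973 -0.3743]
0.169 -79.7
0.159 -168.4
0.17 102.4
0.166 11.3
yaw 19.6 xyz [0.893, -0.541, -0.001] rot [0.0, 0.0, -1.397] rows 12.5
```

>>> servo_tool(xyz=[[0.57, -0.34, 0], [0.57, -0.34, 0], [0.57, -0.34, 0], [0.57, -0.34, 0], [0.57, -0.34, 0], [0.57, -0.34, 0], [0.57, -0.34, 0], [0.57, -0.34, 0]], rotation=[[0, 0, -0.9], [0, 0, -0.9], [0, 0, -0.9], [0, 0, -0.9], [0, 0, -0.9], [0, 0, -0.9], [0, 0, -0.9], [0, 0, -0.9]], hand=-1, squeeze=40)

```text
time: 1.77
tool_pos: [0.4309, -0.3544, 0.2201]
orientation: [0.0, 0.865, 0.501, 0.0]
contact_force: [0.0, -0.7, 0.3]
opening: 0.0856
finger_force: 0.0
```

```bash
python3 -c "
from h import *
s=observe();print(s['time'],s['tool_pos'],s['contact_force'])
plan(.548,-.2075,.20,82.5);plan(.548,-.2075,.086,82.5)"
```

```text
1.7667 [ 0.43087409 -0.35438835  0.22012067] [ 0.04856505 -0.65105382  0.33293273]
yaw 60.2 xyz [0.371, 0.057, 0.04] rot [0.001, 0.001, -0.496] rows 4.5
yaw 60.2 xyz [0.371, 0.057, 0.268] rot [0.001, 0.001, -0.496] rows 5.5
```

>>> servo_tool(xyz=[[0.371, 0.057, 0.04], [0.371, 0.057, 0.04], [0.371, 0.057, 0.04], [0.371, 0.057, 0.04], [0.371, 0.057, 0.04], [0.371, 0.057, 0.04], [0.371, 0.057, 0.12], [0.371, 0.057, 0.2]], rotation=[[0, 0, -0.496], [0, 0, -0.496], [0, 0, -0.496], [0, 0, -0.496], [0, 0, -0.496], [0, 0, -0.496], [0, 0, -0.496], [0, 0, -0.496]])

```text
time: 2.43
tool_pos: [0.5492, -0.2106, 0.1216]
orientation: [0.003, 0.752, 0.659, 0.001]
contact_force: [0.2, -0.7, -0.6]
opening: 0.0854
finger_force: 0.0
```

```bash
python3 -c "
from h import *
s=observe();print(s['time'],s['tool_pos'],s['contact_force'])
plan(.548,-.2075,.086,82.5)"
```

```text
2.4333 [ 0.54921327 -0.21059304  0.12159793] [ 0.23835071 -0.65383916 -0.56828543]
yaw 82.5 xyz [0.006, -0.004, 0.071] rot [0.008, 0.004, -0.0] rows 0.9
```

>>> servo_tool(xyz=[[0, 0, 0.068], [0, 0, 0.068], [0, 0, 0.068]], rotation=[[0, 0, 0], [0, 0, 0], [0, 0, 0]])

```text
time: 2.68
tool_pos: [0.5452, -0.2099, 0.0846]
orientation: [-0.002, 0.752, 0.659, -0.001]
contact_force: [0.8, -0.3, 1.0]
opening: 0.0855
finger_force: 0.0
```

>>> servo_tool(xyz=[[0, 0, 0], [0, 0, 0], [0, 0, 0], [0, 0, 0], [0, 0, 0], [0, 0, 0]], rotation=[[0, 0, 0], [0, 0, 0], [0, 0, 0], [0, 0, 0], [0, 0, 0], [0, 0, 0]], hand=1, squeeze=40)

```text
time: 3.18
tool_pos: [0.5489, -0.2104, 0.0888]
orientation: [0.002, 0.752, 0.659, 0.001]
contact_force: [0.5, -0.5, 7.4]
opening: 0.0506
finger_force: 41.7
```

```bash
python3 -c "
from h import *
s=observe();print(s['tool_pos'],s['contact_force'],s['moment'],s['opening'])
a=snap('side','s1.png');b=snap('top','t1.png')
A=cv2.resize(a[110:230,290:430],None,fx=3.5,fy=3.5,interpolation=3);B=cv2.resize(b[140:260,330:410],None,fx=3.5,fy=3.5,interpolation=3)
cv2.imwrite('pics/c1.png',np.hstack([A,B])[:,:,::-1])"
```

```text
[ 0.54885724 -0.21044539  0.08876254] [ 0.47039436 -0.4847382   7.38518165] [-0.03700158  0.22885732  0.00620155] 0.05059644722491567
```

View pics/c1.png

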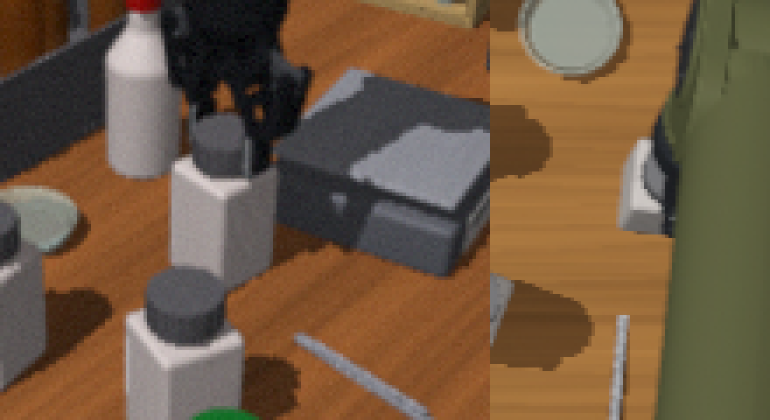

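```bash
python3 -c "
from fit import *
s=observe();q=s['orientation'];R=Ro.from_quat([q[1],q[2],q[3],q[0]])
W=[s['tool_pos']+R.apply(v) for v in([0,0,0],[0,.025,.022],[0,-.025,.022],[0,-.025,.003],[0,-.031,.022])]+[[.548,-.2075,.13],[.548,-.2075,0.1]]
print(np.round(W,3));print(np.round((proj('side',W)-[290,110])*3.5))
print([(round(d['p'],2),np.round(toW('side',d['xyz']),3).tolist()) for d in vision.spot_point('jar_a','side')[:6]])
"
```

```text
[[ 0.549 -0.21   0.089]
 [ 0.574 -0.214  0.067]
 [ 0.524 -0.207  0.067]
 [ 0.524 -0.207  0.086]
 [ 0.518 -0.206  0.067]
 [ 0.548 -0.208  0.13 ]
 [ 0.548 -0.208  0.1  ]]
[[225. 174.]
 [203. 184.]
 [246. 212.]
 [248. 192.]
 [252. 215.]
 [226. 131.]
 [224. 164.]]
[(0.88, [0.547, -0.21, 0.0]), (0.76, [0.259, -0.261, -0.002]), (0.67, [0.45, -0.042, 0.001]), (0.67, [0.6, -0.006, 0.009]), (0.65, [0.345, 0.048, 0.001]), (0.58, [0.388, 0.172, -0.001])]
```

```bash
python3 -c "
from fit import *
R=Ro.from_quat([.98535,.17056,-.0002,-.0009]);p=np.array([.2182,-.6117,.2186])
W=[p+R.apply(v) for v in([0,0,0],[0,.05,.022],[0,-.05,.022],[0,.05,.009],[0,-.05,.009])]
for c in P: print(c,np.round(proj(c,W),1).tolist())
a=cv2.imread('pics/side0.png')[20:130,500:640];b=cv2.imread('pics/top0.png')[270:350,500:600]
b=cv2.copyMakeBorder(b,0,30,0,0,0)
cv2.imwrite('pics/c2.png',cv2.resize(np.hstack([a,b]),None,fx=3.3,fy=3.3,interpolation=cv2.INTER_CUBIC))"
```

```text
top [[543.8, 307.4], [556.0, 300.3], [523.6, 314.2], [558.4, 300.3], [525.8, 314.4]]
side [[546.9, 104.1], [543.8, 104.0], [544.5, 119.6], [545.3, 99.7], [546.2, 115.1]]
```

View pics/c2.png

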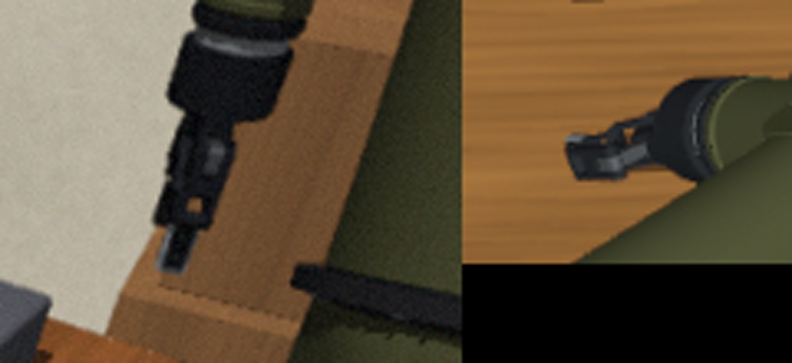

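>>> servo_tool(xyz=[[0, 0, 0], [0, 0, 0], [0, 0, 0], [0, 0, 0], [0, 0, 0], [0, 0, 0.02], [0, 0, 0.02]], rotation=[[0, 0, 0], [0, 0, 0], [0, 0, 0], [0, 0, 0], [0, 0, 0], [0, 0, 0], [0, 0, 0]], hand=-1)

```text
time: 3.92
tool_pos: [0.5456, -0.2093, 0.0737]
orientation: [-0.001, 0.752, 0.659, -0.001]
contact_force: [-0.5, -0.1, -1.1]
opening: 0.0856
finger_force: 0.0
```

>>> servo_tool(xyz=[[0, 0, 0.02], [0, 0, 0.04], [0, 0, 0.04]], rotation=[[0, 0, 0], [0, 0, 0], [0, 0, 0]])

```text
time: 4.17
tool_pos: [0.5449, -0.209, 0.0528]
orientation: [-0.002, 0.752, 0.659, -0.001]
contact_force: [-0.0, 0.7, -1.0]
opening: 0.0852
finger_force: 0.0
```

```bash
python3 -c "
from h import *
s=observe();print(s['tool_pos'],s['contact_force'],s['moment'],s['opening'])
a=snap('side','s3.png')
cv2.imwrite('pics/c3.png',cv2.resize(a[90:230,290:430],None,fx=4,fy=4,interpolation=3)[:,:,::-1])"
```

```text
[ 0.54489078 -0.20899458  0.05277173] [-0.0251972   0.67782381 -0.99466942] [-0.02530019  0.10521021 -0.0001727 ] 0.08521779300403942
```

View pics/c3.png

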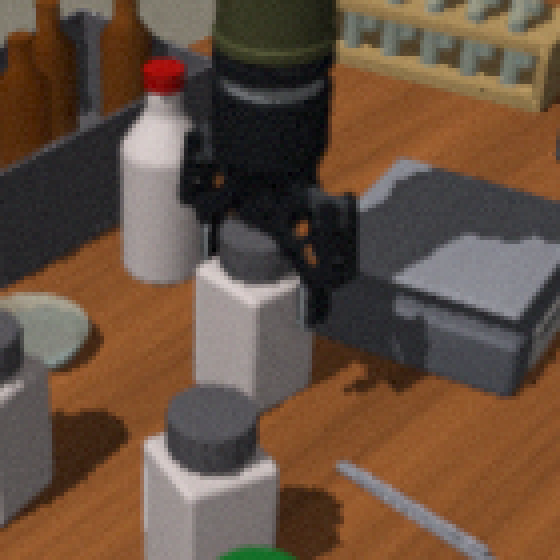

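>>> servo_tool(xyz=[[0, 0, 0], [0, 0, 0], [0, 0, 0], [0, 0, 0], [0, 0, 0]], rotation=[[0, 0, 0], [0, 0, 0], [0, 0, 0], [0, 0, 0], [0, 0, 0]], hand=1, squeeze=45)

```text
time: 4.63
tool_pos: [0.5474, -0.2098, 0.0563]
orientation: [0.001, 0.752, 0.659, 0.0]
contact_force: [1.7, -0.5, 0.7]
opening: 0.0609
finger_force: 49.7
```

>>> servo_tool(xyz=[[0, 0, -0.03], [0, 0, -0.06], [0, 0, -0.06], [0, 0, -0.06], [0, 0, -0.06], [0, 0, -0.06]], rotation=[[0, 0, 0], [0, 0, 0], [0, 0, 0], [0, 0, 0], [0, 0, 0], [0, 0, 0]])

```text
time: 5.13
tool_pos: [0.5458, -0.2094, 0.0844]
orientation: [-0.001, 0.752, 0.659, -0.001]
contact_force: [-1.0, 0.3, -1.9]
opening: 0.0615
finger_force: 49.7
```

>>> servo_tool(xyz=[[0, 0, 0], [0, 0, 0]], rotation=[[0, 0, 0], [0, 0, 0]])

```text
time: 5.3
tool_pos: [0.5463, -0.2094, 0.0849]
orientation: [-0.001, 0.752, 0.659, -0.0]
contact_force: [-0.9, -0.3, -0.6]
opening: 0.0615
finger_force: 49.7
```

```bash
python3 -c "
from h import *
s=observe();print(s['tool_pos'],s['contact_force'],s['moment'],s['opening'])
a=snap('side','s4.png')
print([(round(d['p'],2),np.round(toW('side',d['xyz']),3).tolist()) for d in vision.spot_point('jar_a','side')[:6]])
cv2.imwrite('pics/c4.png',cv2.resize(a[90:230,290:430],None,fx=4,fy=4,interpolation=3)[:,:,::-1])"
```

```text
[ 0.54630538 -0.20944775  0.08491559] [-0.9470426  -0.25966484 -0.57871535] [ 0.01258093  0.00111649 -0.03453959] 0.061508139997757824
[(0.97, [0.388, 0.171, -0.0]), (0.94, [0.34, 0.049, -0.001]), (0.93, [0.602, -0.007, 0.007]), (0.89, [0.45, -0.043, -0.001]), (0.88, [0.261, -0.263, -0.004]), (0.87, [0.544, -0.209, 0.032])]
```

View pics/c4.png

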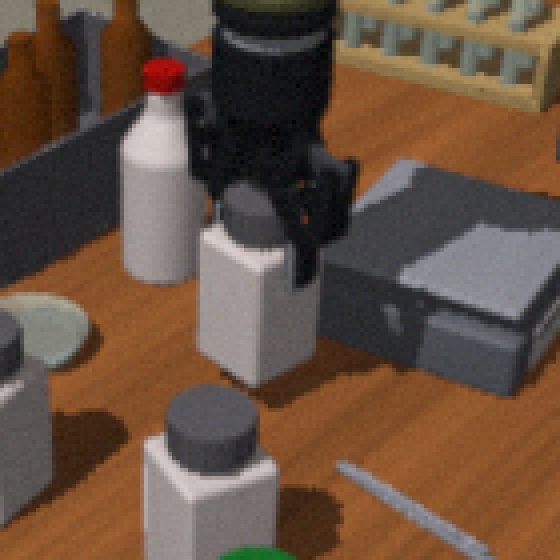

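>>> servo_tool(xyz=[[0, 0, -0.08], [0, 0, -0.16], [0, 0, -0.24], [0, 0, -0.3], [0, 0, -0.3], [0, 0, -0.3], [0, 0, -0.3]], rotation=[[0, 0, 0], [0, 0, 0], [0, 0, 0], [0, 0, 0], [0, 0, 0], [0, 0, 0], [0, 0, 0]])

```text
time: 5.98
tool_pos: [0.5462, -0.2095, 0.2347]
orientation: [-0.001, 0.752, 0.659, -0.0]
contact_force: [0.3, 0.1, -2.4]
opening: 0.0611
finger_force: 50.7
```

>>> servo_tool(xyz=[[0, 0, 0], [0, 0, 0]], rotation=[[0, 0, 0], [0, 0, 0]])

```text
time: 6.15
tool_pos: [0.5458, -0.2094, 0.2337]
orientation: [-0.002, 0.752, 0.659, -0.001]
contact_force: [-0.2, -0.2, -1.8]
opening: 0.0611
finger_force: 50.7
```

```bash
python3 -c "
from h import *
for i in range(5):
  vision.capture('side');s=observe();print(s['time'],s['tool_pos'],s['contact_force'],s['opening'])
plan(.5405,.365,.23,88.7);plan(.5015,-.380,.23,101.3)"
```

```text
6.2 [ 0.54595833 -0.20942553  0.23392679] [ 0.35469531 -0.11370189 -2.31868707] 0.06160444726267598
6.25 [ 0.54616436 -0.20943866  0.23424065] [ 0.35274465 -0.88150972 -1.60419232] 0.06129241885421085
6.3 [ 0.54633675 -0.20945375  0.23455976] [-0.19517312  0.17349489 -1.96870734] 0.06129617799457158
6.35 [ 0.54646035 -0.20951488  0.23484794] [-0.01052516 -0.40494256 -0.81900183] 0.061585264236862516
6.4 [ 0.54660884 -0.20953144  0.23510951] [ 0.19359905  0.41130818 -1.54054642] 0.061918681827796564
yaw 82.5 xyz [1.138, -0.163, 0.011] rot [-0.001, -0.0, -0.139] rows 13.8
yaw 82.5 xyz [-0.35, -0.045, 0.01] rot [-0.001, -0.001, -0.419] rows 4.2
```

>>> servo_tool(xyz=[[0.04, 0, 0], [0.12, -0.016, 0], [0.2, -0.028, 0], [0.28, -0.04, 0], [0.36, -0.05, 0], [0.44, -0.063, 0], [0.52, -0.075, 0], [0.6, -0.086, 0]], rotation=[[0, 0, 0], [0, 0, 0], [0, 0, -0.02], [0, 0, -0.04], [0, 0, -0.06], [0, 0, -0.08], [0, 0, -0.1], [0, 0, -0.12]])

```text
time: 7.07
tool_pos: [0.5431, 0.0953, 0.2359]
orientation: [0.0, 0.72, 0.694, 0.0]
contact_force: [1.5, -0.3, -2.1]
opening: 0.061
finger_force: 50.7
```

```bash
python3 -c "
from h import *
s=observe();print(s['time'],s['tool_pos'],s['contact_force'],s['opening'])
plan(.5405,.365,.23,88.7)"
```

```text
7.0667 [0.54312711 0.09526981 0.23594681] [ 1.50080547 -0.3010474  -2.14015988] 0.06098194500625661
yaw 87.9 xyz [0.539, -0.025, 0.012] rot [0.001, 0.001, -0.018] rows 6.5
```

>>> servo_tool(xyz=[[0.083, 0, 0], [0.166, -0.008, 0], [0.249, -0.012, 0], [0.332, -0.016, 0], [0.41, -0.02, 0], [0.48, -0.025, 0], [0.539, -0.025, 0], [0.539, -0.025, 0]], rotation=[[0, 0, 0], [0, 0, -0.018], [0, 0, -0.018], [0, 0, -0.018], [0, 0, -0.018], [0, 0, -0.018], [0, 0, -0.018], [0, 0, -0.018]])

```text
time: 7.73
tool_pos: [0.5375, 0.3714, 0.2351]
orientation: [-0.003, 0.712, 0.702, 0.001]
contact_force: [-1.3, 0.6, -1.9]
opening: 0.0612
finger_force: 50.7
```

>>> servo_tool(xyz=[[0, 0, 0], [0, 0, 0], [0, 0, 0]], rotation=[[0, 0, 0], [0, 0, 0], [0, 0, 0]])

```text
time: 7.98
tool_pos: [0.542, 0.3613, 0.2354]
orientation: [0.001, 0.716, 0.698, -0.0]
contact_force: [0.4, -0.5, -1.7]
opening: 0.0613
finger_force: 50.7
```

```bash
python3 -c "
from h import *
for c in ('side','top'):
  snap(c,c+'5.png');s=observe();print(s['time'],s['tool_pos'],s['contact_force'],s['opening'])
  for n in('jar_a','tray_floor','tray_handle'):print(n,[(round(d['p'],2),np.round(toW(c,d['xyz']),3).tolist()) for d in vision.spot_point(n,c)[:6] if toW(c,d['xyz'])[1]>.1])
plan(.5405,.365,.082,88.7)"
```

```text
8.0333 [0.54210774 0.36122747 0.23560457] [-0.09729255 -0.13489361 -1.41847187] 0.06114944990621005
jar_a [(0.87, [0.389, 0.171, -0.0]), (0.6, [0.541, 0.361, 0.179])]
tray_floor [(0.83, [0.538, 0.307, 0.023])]
tray_handle [(0.58, [0.532, 0.134, 0.087])]
8.2333 [0.54166906 0.36209429 0.23586911] [ 0.07213088 -0.19166004 -1.2985328 ] 0.061243571388523446
jar_a [(0.6, [0.382, 0.17, -0.0])]
tray_floor [(0.78, [0.543, 0.304, 0.023])]
tray_handle [(0.92, [0.533, 0.133, 0.082])]
yaw 88.6 xyz [0.004, -0.002, 0.308] rot [0.0, 0.0, -0.001] rows 3.7
```

>>> servo_tool(xyz=[[0, 0, 0.08], [0, 0, 0.16], [0, 0, 0.22], [0, 0, 0.26], [0, 0, 0.285], [0, 0, 0.3], [0, 0, 0.308], [0, 0, 0.308]], rotation=[[0, 0, 0], [0, 0, 0], [0, 0, 0], [0, 0, 0], [0, 0, 0], [0, 0, 0], [0, 0, 0], [0, 0, 0]])

```text
time: 9.05
tool_pos: [0.5414, 0.3635, 0.082]
orientation: [-0.0, 0.715, 0.699, 0.0]
contact_force: [-0.3, -0.5, -2.1]
opening: 0.0612
finger_force: 50.8
```

>>> servo_tool(xyz=[[0, 0, 0], [0, 0, 0]], rotation=[[0, 0, 0], [0, 0, 0]])

```text
time: 9.22
tool_pos: [0.5419, 0.364, 0.0833]
orientation: [0.0, 0.715, 0.699, 0.001]
contact_force: [-0.1, 0.4, -2.2]
opening: 0.0613
finger_force: 50.8
```

Still carrying about 2 N: a few mm more.

>>> servo_tool(xyz=[[0, 0, 0.003], [0, 0, 0.006], [0, 0, 0.006], [0, 0, 0.006]], rotation=[[0, 0, 0], [0, 0, 0], [0, 0, 0], [0, 0, 0]])

```text
time: 9.55
tool_pos: [0.5418, 0.3639, 0.0803]
orientation: [0.0, 0.715, 0.699, 0.001]
contact_force: [-0.8, -1.3, 6.1]
opening: 0.0611
finger_force: 51.8
```

>>> servo_tool(xyz=[[0, 0, 0], [0, 0, 0], [0, 0, 0], [0, 0, 0], [0, 0, 0]], rotation=[[0, 0, 0], [0, 0, 0], [0, 0, 0], [0, 0, 0], [0, 0, 0]], hand=-1)

```text
time: 9.97
tool_pos: [0.541, 0.3631, 0.0784]
orientation: [-0.0, 0.715, 0.699, -0.0]
contact_force: [-0.2, 0.4, 0.4]
opening: 0.0852
finger_force: 0.0
```

>>> servo_tool(xyz=[[0, 0, -0.06], [0, 0, -0.14], [0, 0, -0.22], [0, 0, -0.22], [0, 0, -0.22]], rotation=[[0, 0, 0], [0, 0, 0], [0, 0, 0], [0, 0, 0], [0, 0, 0]])

```text
time: 10.38
tool_pos: [0.5423, 0.3646, 0.1918]
orientation: [0.001, 0.715, 0.699, 0.003]
contact_force: [0.2, 0.3, -0.9]
opening: 0.0853
finger_force: 0.0
```

```bash
python3 -c "
from h import *
for c in ('side',):
  snap(c,c+'6.png');s=observe();print(s['time'],s['tool_pos'],s['contact_force'],s['opening'])
  for n in('jar_a','tray_floor'):print(n,[(round(d['p'],2),np.round(toW(c,d['xyz']),3).tolist()) for d in vision.spot_point(n,c)[:6] ])
plan(.602,-.007,.19,99.6)"
```

```text
10.4333 [0.54137145 0.36350062 0.18939601] [ 0.02418337  0.22475319 -0.26588517] 0.08567233206927076
jar_a [(0.95, [0.34, 0.048, -0.002]), (0.77, [0.605, -0.003, 0.003]), (0.76, [0.447, -0.043, 0.0]), (0.72, [0.259, -0.263, 0.0]), (0.68, [0.541, 0.364, 0.025]), (0.66, [0.389, 0.169, -0.002])]
tray_floor [(0.9, [0.538, 0.304, 0.022]), (0.19, [0.54, 0.363, 0.026])]
yaw 88.7 xyz [-0.736, 0.14, -0.005] rot [-0.003, 0.002, -0.243] rows 9.0
```

>>> servo_tool(xyz=[[-0.083, 0.014, 0], [-0.166, 0.03, 0], [-0.249, 0.045, 0], [-0.332, 0.06, 0], [-0.415, 0.08, 0], [-0.495, 0.095, 0], [-0.575, 0.11, 0], [-0.645, 0.125, 0]], rotation=[[0, 0, -0.03], [0, 0, -0.06], [0, 0, -0.09], [0, 0, -0.12], [0, 0, -0.15], [0, 0, -0.18], [0, 0, -0.21], [0, 0, -0.243]])

```text
time: 11.2
tool_pos: [0.5951, 0.0356, 0.1868]
orientation: [-0.001, 0.646, 0.764, -0.001]
contact_force: [0.9, -0.1, -0.1]
opening: 0.0856
finger_force: 0.0
```

```bash
python3 -c "
from h import *
s=observe();print(s['tool_pos']);plan(.6025,-.0065,.19,99.6);plan(.6025,-.0065,.055,99.6)"
```

```text
[0.59510992 0.03557751 0.18675594]
yaw 99.6 xyz [-0.085, 0.001, -0.006] rot [-0.004, 0.001, -0.001] rows 1.0
yaw 99.6 xyz [-0.085, 0.001, 0.264] rot [-0.004, 0.001, -0.001] rows 3.3
```

>>> servo_tool(xyz=[[-0.06, 0, 0], [-0.09, -0.001, 0], [-0.09, -0.001, 0], [-0.09, -0.001, 0.06], [-0.09, -0.001, 0.12], [-0.09, -0.001, 0.12], [-0.09, -0.001, 0.12], [-0.09, -0.001, 0.12]], rotation=[[0, 0, 0], [0, 0, 0], [0, 0, 0], [0, 0, 0], [0, 0, 0], [0, 0, 0], [0, 0, 0], [0, 0, 0]])

```text
time: 11.87
tool_pos: [0.6035, -0.0031, 0.1298]
orientation: [0.0, 0.644, 0.765, 0.001]
contact_force: [0.2, -1.0, 0.4]
opening: 0.0852
finger_force: 0.0
```

```bash
python3 -c "
from h import *
s=observe();print(s['tool_pos']);plan(.6025,-.0065,.055,99.6)"
```

```text
[ 0.60349117 -0.00307265  0.12977808]
yaw 99.7 xyz [-0.007, -0.003, 0.15] rot [0.001, -0.001, 0.003] rows 1.8
```

>>> servo_tool(xyz=[[-0.006, -0.002, 0.05], [-0.006, -0.002, 0.1], [-0.006, -0.002, 0.15], [-0.006, -0.002, 0.15], [-0.006, -0.002, 0.15]], rotation=[[0, 0, 0], [0, 0, 0], [0, 0, 0], [0, 0, 0], [0, 0, 0]])

```text
time: 12.28
tool_pos: [0.6029, -0.0075, 0.0546]
orientation: [-0.0, 0.645, 0.764, 0.0]
contact_force: [0.4, 0.2, 1.5]
opening: 0.0857
finger_force: 0.0
```

>>> servo_tool(xyz=[[0, 0, 0], [0, 0, 0], [0, 0, 0], [0, 0, 0], [0, 0, 0]], rotation=[[0, 0, 0], [0, 0, 0], [0, 0, 0], [0, 0, 0], [0, 0, 0]], hand=1, squeeze=45)

```text
time: 12.7
tool_pos: [0.6049, -0.0078, 0.0566]
orientation: [0.002, 0.645, 0.764, 0.002]
contact_force: [0.4, 1.3, 6.8]
opening: 0.0613
finger_force: 51.5
```

>>> servo_tool(xyz=[[0, 0, -0.05], [0, 0, -0.11], [0, 0, -0.18], [0, 0, -0.26], [0, 0, -0.34], [0, 0, -0.36], [0, 0, -0.36], [0, 0, -0.36]], rotation=[[0, 0, 0], [0, 0, 0], [0, 0, 0], [0, 0, 0], [0, 0, 0], [0, 0, 0], [0, 0, 0], [0, 0, 0]])

```text
time: 13.37
tool_pos: [0.6018, -0.0084, 0.2325]
orientation: [-0.0, 0.645, 0.764, -0.001]
contact_force: [-0.3, -0.3, -6.5]
opening: 0.0615
finger_force: 56.4
```

>>> servo_tool(xyz=[[0, 0, 0], [0, 0, 0]], rotation=[[0, 0, 0], [0, 0, 0]])

```text
time: 13.53
tool_pos: [0.6009, -0.0086, 0.2305]
orientation: [-0.002, 0.645, 0.764, -0.002]
contact_force: [-0.1, -0.5, -7.0]
opening: 0.0612
finger_force: 56.4
```

```bash
python3 -c "
from h import *
for i in range(4):
  vision.capture('side');s=observe();print(s['time'],s['tool_pos'],s['contact_force'],s['opening'])
plan(.5375,.245,.235,88.5);plan(.5015,-.380,.235,101.3)"
```

```text
13.5833 [ 0.601175   -0.00847482  0.23086473] [-1.13402598  1.68398962 -6.02394486] 0.06114395100781119
13.6333 [ 0.60151687 -0.00841577  0.23133906] [-0.4160416   0.43187972 -6.50974515] 0.060878389480768486
13.6833 [ 0.60180146 -0.00830346  0.23185264] [ 0.02830011  0.07033528 -6.50847126] 0.061138857554389775
13.7333 [ 0.6020545  -0.00825794  0.23231337] [-0.19644374 -0.01298447 -6.14952246] 0.060775134900028296
yaw 99.6 xyz [0.521, -0.043, -0.005] rot [-0.003, -0.001, 0.247] rows 6.3
yaw 99.6 xyz [-0.699, -0.322, -0.005] rot [-0.003, -0.001, -0.037] rows 9.2
```

>>> servo_tool(xyz=[[-0.05, -0.023, 0], [-0.12, -0.055, 0], [-0.195, -0.09, 0], [-0.27, -0.124, 0], [-0.345, -0.159, 0], [-0.42, -0.193, 0], [-0.495, -0.228, 0], [-0.565, -0.26, 0]], rotation=[[0, 0, 0], [0, 0, 0], [0, 0, -0.037], [0, 0, -0.037], [0, 0, -0.037], [0, 0, -0.037], [0, 0, -0.037], [0, 0, -0.037]])

```text
time: 14.4
tool_pos: [0.5203, -0.311, 0.2334]
orientation: [0.0, 0.635, 0.773, -0.0]
contact_force: [0.2, -0.3, -5.9]
opening: 0.0609
finger_force: 56.3
```

>>> servo_tool(xyz=[[-0.06, -0.028, 0], [-0.105, -0.048, 0], [-0.13, -0.063, 0], [-0.13, -0.063, 0], [-0.13, -0.063, 0]], rotation=[[0, 0, 0], [0, 0, 0], [0, 0, 0], [0, 0, 0], [0, 0, 0]])

```text
time: 14.82
tool_pos: [0.5032, -0.3781, 0.233]
orientation: [-0.001, 0.635, 0.773, 0.001]
contact_force: [0.6, 1.8, -6.1]
opening: 0.0613
finger_force: 56.3
```

```bash
python3 -c "
from h import *
for c in ('side','top'):
  snap(c,c+'7.png');s=observe();print(s['time'],s['tool_pos'],s['contact_force'],s['opening'])
  for n in('jar_a','pan_top'):print(n,[(round(d['p'],2),np.round(toW(c,d['xyz']),3).tolist()) for d in vision.spot_point(n,c)[:6]  ])
plan(.5015,-.380,.130,101.3)"
```

```text
14.8667 [ 0.50421636 -0.376331    0.23337681] [ 0.80675988  0.47013446 -5.82732464] 0.06105461003244969
jar_a [(0.97, [0.387, 0.168, 0.001]), (0.86, [0.446, -0.044, -0.001]), (0.77, [0.341, 0.046, -0.003]), (0.75, [0.542, 0.362, 0.026]), (0.69, [0.262, -0.262, -0.001])]
pan_top [(0.81, [0.503, -0.382, 0.063])]
15.0167 [ 0.50468171 -0.3758776   0.23390801] [-0.53327376  0.3599541  -6.23118889] 0.060805030610353354
jar_a [(0.93, [0.449, -0.043, 0.004]), (0.92, [0.539, 0.364, 0.025]), (0.82, [0.34, 0.051, 0.0]), (0.82, [0.384, 0.17, 0.0]), (0.8, [0.505, -0.379, 0.178]), (0.73, [0.26, -0.262, 0.0])]
pan_top [(0.7, [0.501, -0.379, 0.069])]
yaw 101.4 xyz [-0.005, -0.007, 0.208] rot [0.0, 0.0, 0.003] rows 2.5
```

>>> servo_tool(xyz=[[-0.005, -0.006, 0.06], [-0.005, -0.006, 0.12], [-0.005, -0.006, 0.17], [-0.005, -0.006, 0.2], [-0.005, -0.006, 0.212], [-0.005, -0.006, 0.22], [-0.005, -0.006, 0.224], [-0.005, -0.006, 0.224]], rotation=[[0, 0, 0], [0, 0, 0], [0, 0, 0], [0, 0, 0], [0, 0, 0], [0, 0, 0], [0, 0, 0], [0, 0, 0]])

```text
time: 15.78
tool_pos: [0.5018, -0.3815, 0.1231]
orientation: [0.001, 0.634, 0.773, 0.0]
contact_force: [-0.5, 0.9, -2.9]
opening: 0.0612
finger_force: 56.6
```

>>> servo_tool(xyz=[[0, 0, 0.003], [0, 0, 0.006]], rotation=[[0, 0, 0], [0, 0, 0]])

```text
time: 15.95
tool_pos: [0.5021, -0.3818, 0.1204]
orientation: [0.001, 0.634, 0.773, 0.0]
contact_force: [-0.2, 1.1, -1.9]
opening: 0.0614
finger_force: 56.7
```

Remaining about 2 N; ~3 mm more, then release.

>>> servo_tool(xyz=[[0, 0, 0.004], [0, 0, 0.006], [0, 0, 0.006]], rotation=[[0, 0, 0], [0, 0, 0], [0, 0, 0]])

```text
time: 16.2
tool_pos: [0.5021, -0.3817, 0.1166]
orientation: [0.001, 0.634, 0.773, 0.0]
contact_force: [2.2, -0.1, 1.3]
opening: 0.0612
finger_force: 56.9
```

>>> servo_tool(xyz=[[0, 0, 0], [0, 0, 0], [0, 0, 0], [0, 0, 0], [0, 0, 0]], rotation=[[0, 0, 0], [0, 0, 0], [0, 0, 0], [0, 0, 0], [0, 0, 0]], hand=-1)

```text
time: 16.62
tool_pos: [0.5009, -0.3816, 0.1158]
orientation: [0.0, 0.634, 0.773, -0.0]
contact_force: [0.1, -0.1, 0.3]
opening: 0.0853
finger_force: 0.0
```

>>> servo_tool(xyz=[[0, 0, -0.04], [0, 0, -0.1], [0, 0, -0.16], [0, 0, -0.2], [0, 0, -0.2]], rotation=[[0, 0, 0], [0, 0, 0], [0, 0, 0], [0, 0, 0], [0, 0, 0]])

```text
time: 17.03
tool_pos: [0.5034, -0.3827, 0.2214]
orientation: [0.004, 0.634, 0.773, -0.0]
contact_force: [0.2, -0.8, 0.5]
opening: 0.0856
finger_force: 0.0
```

```bash
python3 -c "
from h import *
for c in ('side','top'):
  snap(c,c+'8.png');s=observe();print(s['time'],s['tool_pos'],s['contact_force'],s['opening'])
  for n in('jar_a',):print(n,[(round(d['p'],2),np.round(toW(c,d['xyz']),3).tolist()) for d in vision.spot_point(n,c)[:6]  ])
plan(.447,-.043,.2,68)"
```

```text
17.0833 [ 0.50243805 -0.38220977  0.21878879] [ 0.38487825  0.16510152 -0.85731543] 0.0852423172263441
jar_a [(0.92, [0.386, 0.169, 0.003]), (0.89, [0.539, 0.367, 0.025]), (0.89, [0.499, -0.381, 0.066]), (0.73, [0.449, -0.04, -0.003]), (0.71, [0.342, 0.047, -0.0]), (0.67, [0.258, -0.263, -0.002])]
17.1833 [ 0.50065309 -0.38134541  0.2152862 ] [ 0.16916785 -0.55595734 -0.3367848 ] 0.08569414880428465
jar_a [(0.89, [0.502, -0.384, 0.062]), (0.89, [0.384, 0.171, -0.002]), (0.66, [0.338, 0.047, 0.003]), (0.6, [0.537, 0.366, 0.025]), (0.59, [0.449, -0.047, 0.0]), (0.59, [0.26, -0.264, 0.001])]
yaw 101.3 xyz [0.684, 0.028, 0.03] rot [-0.002, -0.001, 0.739] rows 8.2
```

>>> servo_tool(xyz=[[0.05, 0, 0], [0.13, 0.004, 0], [0.21, 0.008, 0], [0.29, 0.011, 0], [0.37, 0.015, 0], [0.45, 0.018, 0], [0.53, 0.022, 0.01], [0.61, 0.025, 0.02]], rotation=[[0, 0, 0.1], [0, 0, 0.2], [0, 0, 0.3], [0, 0, 0.4], [0, 0, 0.5], [0, 0, 0.6], [0, 0, 0.7], [0, 0, 0.739]])

```text
time: 17.9
tool_pos: [0.4523, -0.0781, 0.2044]
orientation: [-0.0, 0.83, 0.558, -0.001]
contact_force: [0.6, 0.4, 0.0]
opening: 0.0853
finger_force: 0.0
```

>>> servo_tool(xyz=[[0, 0, 0], [0, 0, 0], [0, 0, 0]], rotation=[[0, 0, 0], [0, 0, 0], [0, 0, 0]])

```text
time: 18.15
tool_pos: [0.453, -0.0805, 0.2049]
orientation: [-0.0, 0.829, 0.559, -0.001]
contact_force: [0.3, -0.4, 0.0]
opening: 0.0852
finger_force: 0.0
```

```bash
python3 -c "
from h import *
s=observe();print(s['tool_pos']);plan(.4475,-.043,.13,68)"
```

```text
[ 0.45300559 -0.0804646   0.20494941]
yaw 68.0 xyz [0.066, -0.038, 0.15] rot [-0.001, 0.001, 0.001] rows 2.0
```

>>> servo_tool(xyz=[[0.066, -0.038, 0], [0.066, -0.038, 0], [0.066, -0.038, 0], [0.066, -0.038, 0.07], [0.066, -0.038, 0.15], [0.066, -0.038, 0.15], [0.066, -0.038, 0.15], [0.066, -0.038, 0.15]], rotation=[[0, 0, 0], [0, 0, 0], [0, 0, 0], [0, 0, 0], [0, 0, 0], [0, 0, 0], [0, 0, 0], [0, 0, 0]])

```text
time: 18.82
tool_pos: [0.4494, -0.0431, 0.1319]
orientation: [0.0, 0.829, 0.559, 0.001]
contact_force: [0.1, -0.3, 1.1]
opening: 0.0852
finger_force: 0.0
```

```bash
python3 -c "
from h import *
s=observe();print(s['tool_pos']);plan(.4475,-.043,.055,68)"
```

```text
[ 0.44935086 -0.04314952  0.13194333]
yaw 67.9 xyz [-0.001, -0.004, 0.154] rot [0.001, -0.001, -0.002] rows 1.8
```

>>> servo_tool(xyz=[[0, -0.002, 0.05], [0, -0.002, 0.1], [0, -0.002, 0.15], [0, -0.002, 0.15], [0, -0.002, 0.15]], rotation=[[0, 0, 0], [0, 0, 0], [0, 0, 0], [0, 0, 0], [0, 0, 0]])

```text
time: 19.23
tool_pos: [0.4482, -0.0421, 0.0569]
orientation: [0.0, 0.829, 0.559, 0.0]
contact_force: [0.5, -0.1, -0.2]
opening: 0.0856
finger_force: 0.0
```

>>> servo_tool(xyz=[[0, 0, 0], [0, 0, 0], [0, 0, 0], [0, 0, 0], [0, 0, 0]], rotation=[[0, 0, 0], [0, 0, 0], [0, 0, 0], [0, 0, 0], [0, 0, 0]], hand=1, squeeze=45)

```text
time: 19.65
tool_pos: [0.4491, -0.0421, 0.058]
orientation: [0.002, 0.829, 0.559, 0.001]
contact_force: [-2.0, 0.4, 6.9]
opening: 0.0614
finger_force: 48.0
```

>>> servo_tool(xyz=[[0, 0, -0.05], [0, 0, -0.11], [0, 0, -0.18], [0, 0, -0.26], [0, 0, -0.34], [0, 0, -0.36], [0, 0, -0.36], [0, 0, -0.36]], rotation=[[0, 0, 0], [0, 0, 0], [0, 0, 0], [0, 0, 0], [0, 0, 0], [0, 0, 0], [0, 0, 0], [0, 0, 0]])

```text
time: 20.32
tool_pos: [0.4474, -0.0418, 0.236]
orientation: [0.001, 0.829, 0.559, 0.0]
contact_force: [0.0, 0.6, -2.7]
opening: 0.0614
finger_force: 51.1
```

```bash
python3 -c "
from h import *
for i in range(3):
  vision.capture('side');s=observe();print(s['time'],s['tool_pos'],s['contact_force'],s['opening'])
plan(.5375,.243,.235,88.3)"
```

```text
20.3667 [ 0.44655325 -0.04170606  0.23459932] [ 0.09424136 -0.57033662 -1.53975898] 0.06153876830893562
20.4167 [ 0.44616195 -0.04162827  0.2339304 ] [ 0.19202748 -0.53069987 -2.43063409] 0.0611341956661357
20.4667 [ 0.44608115 -0.04158037  0.23371917] [ 0.84548486  0.83599872 -2.24652397] 0.06119305833701866
yaw 68.0 xyz [0.596, -0.043, -0.003] rot [-0.005, -0.0, -0.451] rows 7.2
```

Light (2 N), as expected. To the near tray slot.

>>> servo_tool(xyz=[[0.05, -0.003, 0], [0.13, -0.01, 0], [0.21, -0.016, 0], [0.29, -0.02, 0], [0.37, -0.027, 0], [0.45, -0.033, 0], [0.53, -0.038, 0], [0.585, -0.043, 0]], rotation=[[0, 0, -0.05], [0, 0, -0.12], [0, 0, -0.19], [0, 0, -0.26], [0, 0, -0.33], [0, 0, -0.4], [0, 0, -0.45], [0, 0, -0.45]])

```text
time: 21.13
tool_pos: [0.5363, 0.2411, 0.2334]
orientation: [-0.002, 0.716, 0.698, -0.001]
contact_force: [-0.8, -0.3, -1.2]
opening: 0.0614
finger_force: 51.1
```

>>> servo_tool(xyz=[[0.01, 0, 0], [0.01, 0, 0], [0.01, 0, 0], [0.01, 0, 0]], rotation=[[0, 0, 0], [0, 0, 0], [0, 0, 0], [0, 0, 0]])

```text
time: 21.47
tool_pos: [0.537, 0.2404, 0.2347]
orientation: [0.0, 0.718, 0.696, -0.001]
contact_force: [-0.4, -0.1, -2.3]
opening: 0.061
finger_force: 51.1
```

```bash
python3 -c "
from h import *
for c in ('side','top'):
  snap(c,c+'9.png');s=observe();print(s['time'],s['tool_pos'],s['contact_force'],s['opening'])
  for n in('jar_a','tray_floor'):print(n,[(round(d['p'],2),np.round(toW(c,d['xyz']),3).tolist()) for d in vision.spot_point(n,c)[:6] if toW(c,d['xyz'])[1]>.1 ])
plan(.5375,.243,.081,88.3)"
```

```text
21.5167 [0.53729202 0.24018903 0.23509021] [-0.1784135  -0.01607629 -1.83071746] 0.0613691812389104
jar_a [(0.93, [0.537, 0.241, 0.174]), (0.85, [0.541, 0.364, 0.025]), (0.82, [0.388, 0.171, 0.002])]
tray_floor [(0.97, [0.535, 0.305, 0.023]), (0.68, [0.547, 0.375, 0.001])]
21.6667 [0.53742652 0.24085445 0.23578005] [ 0.57929733 -0.65515027 -1.72158289] 0.06140399321518474
jar_a [(0.82, [0.537, 0.366, 0.02])]
tray_floor [(0.94, [0.539, 0.308, 0.023])]
yaw 88.2 xyz [0.003, -0.0, 0.31] rot [0.001, 0.001, -0.003] rows 3.7
```

>>> servo_tool(xyz=[[0.004, 0, 0.08], [0.004, 0, 0.16], [0.004, 0, 0.22], [0.004, 0, 0.26], [0.004, 0, 0.285], [0.004, 0, 0.297], [0.004, 0, 0.304], [0.004, 0, 0.304]], rotation=[[0, 0, 0], [0, 0, 0], [0, 0, 0], [0, 0, 0], [0, 0, 0], [0, 0, 0], [0, 0, 0], [0, 0, 0]])

```text
time: 22.43
tool_pos: [0.5377, 0.2447, 0.0842]
orientation: [0.0, 0.718, 0.696, 0.0]
contact_force: [-0.1, 0.2, -2.3]
opening: 0.0612
finger_force: 51.3
```

>>> servo_tool(xyz=[[0, 0, 0.002], [0, 0, 0.004], [0, 0, 0.004]], rotation=[[0, 0, 0], [0, 0, 0], [0, 0, 0]])

```text
time: 22.68
tool_pos: [0.5378, 0.2448, 0.0825]
orientation: [0.0, 0.718, 0.696, 0.001]
contact_force: [1.3, 0.8, -2.7]
opening: 0.0614
finger_force: 51.3
```

>>> servo_tool(xyz=[[0, 0, 0.003], [0, 0, 0.005], [0, 0, 0.005]], rotation=[[0, 0, 0], [0, 0, 0], [0, 0, 0]])

```text
time: 22.93
tool_pos: [0.5378, 0.2457, 0.0821]
orientation: [0.001, 0.718, 0.696, 0.001]
contact_force: [-3.9, -1.8, 11.8]
opening: 0.0614
finger_force: 52.9
```

>>> servo_tool(xyz=[[0, 0, 0], [0, 0, 0], [0, 0, 0], [0, 0, 0], [0, 0, 0]], rotation=[[0, 0, 0], [0, 0, 0], [0, 0, 0], [0, 0, 0], [0, 0, 0]], hand=-1)

```text
time: 23.35
tool_pos: [0.5372, 0.2444, 0.079]
orientation: [-0.0, 0.718, 0.696, -0.0]
contact_force: [1.1, 0.5, -0.5]
opening: 0.0853
finger_force: 0.0
```

>>> servo_tool(xyz=[[0, 0, -0.05], [0, 0, -0.12], [0, 0, -0.2], [0, 0, -0.24], [0, 0, -0.24]], rotation=[[0, 0, 0], [0, 0, 0], [0, 0, 0], [0, 0, 0], [0, 0, 0]])

```text
time: 23.77
tool_pos: [0.5396, 0.2465, 0.2046]
orientation: [0.002, 0.718, 0.696, 0.004]
contact_force: [1.2, 0.7, 0.5]
opening: 0.0853
finger_force: 0.0
```

>>> servo_tool(xyz=[[-0.07, 0, 0], [-0.15, 0, 0], [-0.23, 0, 0], [-0.31, 0, 0], [-0.34, 0, 0], [-0.34, 0, 0], [-0.34, 0, 0]], rotation=[[0, 0, 0], [0, 0, 0], [0, 0, 0], [0, 0, 0], [0, 0, 0], [0, 0, 0], [0, 0, 0]], hand=1, squeeze=20)

```text
time: 24.35
tool_pos: [0.5318, 0.0734, 0.1986]
orientation: [-0.0, 0.719, 0.695, -0.0]
contact_force: [-0.1, -0.1, 0.5]
opening: 0.0007
finger_force: 0.0
```

```bash
python3 -c "
from h import *
for c in ('side','top'):
  im=snap(c,c+'10.png');s=observe();print(s['time'],s['tool_pos'],s['contact_force'],s['opening'])
  for n in('jar_a','tray_floor','tray_handle','slide'):print(n,[(round(d['p'],2),np.round(toW(c,d['xyz']),3).tolist()) for d in vision.spot_point(n,c)[:6] ])
  if c=='side':cv2.imwrite('pics/c10.png',im[:,:,::-1])
plan(.534,.075,.05,88.3)"
```

```text
24.4 [0.53172788 0.07523046 0.19878266] [ 0.36301109 -0.42824027  0.15876924] 2.0894825385310487e-05
jar_a [(0.96, [0.54, 0.365, 0.023]), (0.91, [0.342, 0.049, -0.002]), (0.74, [0.388, 0.169, -0.002]), (0.63, [0.5, -0.379, 0.064]), (0.63, [0.257, -0.263, -0.001]), (0.58, [0.537, 0.246, 0.024])]
tray_floor [(0.81, [0.539, 0.308, 0.022])]
tray_handle [(0.93, [0.536, 0.131, 0.085]), (0.51, [0.539, 0.306, 0.025]), (0.24, [0.538, 0.244, 0.024])]
slide [(0.97, [0.546, 0.372, 0.0])]
24.65 [0.53185344 0.07634429 0.19914796] [-0.16255035  0.18735998 -0.13292809] -7.26598583566676e-06
jar_a [(0.85, [0.538, 0.243, 0.024]), (0.8, [0.384, 0.169, -0.002]), (0.71, [0.258, -0.261, 0.001]), (0.64, [0.503, -0.385, 0.064]), (0.63, [0.536, 0.366, 0.02])]
tray_floor [(0.83, [0.541, 0.305, 0.024]), (0.21, [0.5, -0.382, 0.059])]
tray_handle [(0.8, [0.535, 0.137, 0.083])]
slide [(0.84, [0.54, 0.372, 0.001]), (0.43, [0.744, 0.139, 0.004])]
yaw 88.3 xyz [-0.0, 0.004, 0.298] rot [-0.0, -0.0, 0.001] rows 3.6
```

View pics/c10.png

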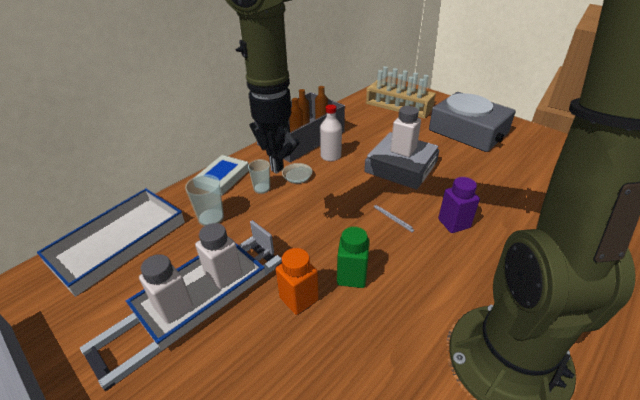

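```bash
python3 -c "
from fit import *
for z in (.16,.18,.2,.22,.24): print(z,proj('side',[[.532,.076,z]])[0])"
```

```text
0.16 [277.77522535 190.02711705]
0.18 [276.99849993 182.65098563]
0.2 [276.19951404 175.04661528]
0.22 [275.3774248  167.20437235]
0.24 [274.53135722 159.11415839]
```

>>> servo_tool(xyz=[[0, 0.005, 0.07], [0, 0.005, 0.15], [0, 0.005, 0.23], [0, 0.005, 0.29], [0, 0.005, 0.304], [0, 0.005, 0.304], [0.02, 0.005, 0.304], [0.04, 0.005, 0.304]], rotation=[[0, 0, 0], [0, 0, 0], [0, 0, 0], [0, 0, 0], [0, 0, 0], [0, 0, 0], [0, 0, 0], [0, 0, 0]])

```text
time: 25.52
tool_pos: [0.5372, 0.0954, 0.0495]
orientation: [0.001, 0.718, 0.696, 0.002]
contact_force: [0.1, 0.4, 2.1]
opening: 0.0001
finger_force: 0.0
```

>>> servo_tool(xyz=[[0.008, 0, 0], [0.016, 0, 0], [0.024, 0, 0], [0.032, 0, 0], [0.04, 0, 0], [0.048, 0, 0], [0.056, 0, 0], [0.064, 0, 0]], rotation=[[0, 0, 0], [0, 0, 0], [0, 0, 0], [0, 0, 0], [0, 0, 0], [0, 0, 0], [0, 0, 0], [0, 0, 0]])

```text
time: 26.18
tool_pos: [0.5361, 0.1259, 0.0471]
orientation: [0.0, 0.718, 0.696, -0.001]
contact_force: [-0.1, -3.0, 1.3]
opening: -0.0003
finger_force: 1.1
```

>>> servo_tool(xyz=[[0.01, 0, 0], [0.02, 0, 0], [0.03, 0, 0], [0.04, 0, 0], [0.05, 0, 0], [0.06, 0, 0], [0.07, 0, 0], [0.08, 0, 0]], rotation=[[0, 0, 0], [0, 0, 0], [0, 0, 0], [0, 0, 0], [0, 0, 0], [0, 0, 0], [0, 0, 0], [0, 0, 0]])

```text
time: 26.85
tool_pos: [0.5371, 0.167, 0.0471]
orientation: [-0.0, 0.718, 0.696, -0.0]
contact_force: [-1.3, -2.6, 1.5]
opening: 0.0002
finger_force: 1.1
```

>>> servo_tool(xyz=[[0.006, 0, 0], [0.012, 0, 0], [0.018, 0, 0], [0.022, 0, 0], [0.026, 0, 0], [0.03, 0, 0]], rotation=[[0, 0, 0], [0, 0, 0], [0, 0, 0], [0, 0, 0], [0, 0, 0], [0, 0, 0]])

```text
time: 27.35
tool_pos: [0.5376, 0.1815, 0.0471]
orientation: [-0.0, 0.718, 0.696, -0.0]
contact_force: [-0.8, -2.2, 0.8]
opening: -0.0002
finger_force: 1.1
```

>>> servo_tool(xyz=[[0.003, 0, 0], [0.006, 0, 0], [0.009, 0, 0], [0.012, 0, 0]], rotation=[[0, 0, 0], [0, 0, 0], [0, 0, 0], [0, 0, 0]])

```text
time: 27.68
tool_pos: [0.5377, 0.1851, 0.047]
orientation: [0.001, 0.718, 0.696, -0.002]
contact_force: [-3.0, -10.0, 6.1]
opening: -0.0001
finger_force: 4.8
```

>>> servo_tool(xyz=[[0.003, 0, 0], [0.003, 0, 0], [0.003, 0, 0]], rotation=[[0, 0, 0], [0, 0, 0], [0, 0, 0]])

```text
time: 27.93
tool_pos: [0.5377, 0.1851, 0.047]
orientation: [0.002, 0.718, 0.696, -0.003]
contact_force: [-3.8, -9.6, 6.8]
opening: -0.0001
finger_force: 4.9
```

>>> servo_tool(xyz=[[-0.02, 0, 0], [-0.06, 0, 0], [-0.1, 0, 0], [-0.1, 0, -0.06], [-0.1, 0, -0.14], [-0.1, 0, -0.22], [-0.1, 0, -0.3], [-0.1, 0, -0.3]], rotation=[[0, 0, 0], [0, 0, 0], [0, 0, 0], [0, 0, 0], [0, 0, 0], [0, 0, 0], [0, 0, 0], [0, 0, 0]])

```text
time: 28.6
tool_pos: [0.5413, 0.1419, 0.2055]
orientation: [0.004, 0.717, 0.697, 0.006]
contact_force: [0.4, 1.3, 0.7]
opening: -0.0001
finger_force: 0.0
```

```bash
python3 -c "
from h import *
for c in ('side','top'):
  im=snap(c,c+'11.png');s=observe();print(s['time'],s['tool_pos'],s['contact_force'],s['opening'])
  for n in('jar_a','tray_floor','tray_handle','slide'):print(n,[(round(d['p'],2),np.round(toW(c,d['xyz']),3).tolist()) for d in vision.spot_point(n,c)[:6] ])
"
```

```text
28.65 [0.53985456 0.1409806  0.20201715] [-0.53208729  1.16438283 -1.79543294] 3.781885247319729e-05
jar_a [(0.97, [0.498, -0.379, 0.066]), (0.94, [0.543, 0.434, 0.023]), (0.94, [0.259, -0.262, 0.002]), (0.89, [0.345, 0.047, -0.001]), (0.72, [0.539, 0.311, 0.021]), (0.65, [0.387, 0.17, 0.001])]
tray_floor [(0.62, [0.541, 0.375, 0.025])]
tray_handle [(0.58, [0.539, 0.199, 0.086])]
slide [(0.66, [0.545, 0.374, -0.002])]
28.9 [0.53572115 0.13879794 0.19564284] [ 1.25139133  0.25469319 -0.01455133] 4.523121052061902e-06
jar_a [(0.95, [0.538, 0.307, 0.023]), (0.95, [0.383, 0.169, 0.0]), (0.92, [0.539, 0.433, 0.022]), (0.89, [0.502, -0.383, 0.062]), (0.74, [0.257, -0.261, -0.003])]
tray_floor [(0.74, [0.541, 0.373, 0.023])]
tray_handle [(0.76, [0.538, 0.203, 0.082])]
slide [(0.97, [0.544, 0.373, -0.001])]
```

View pics/side11.png

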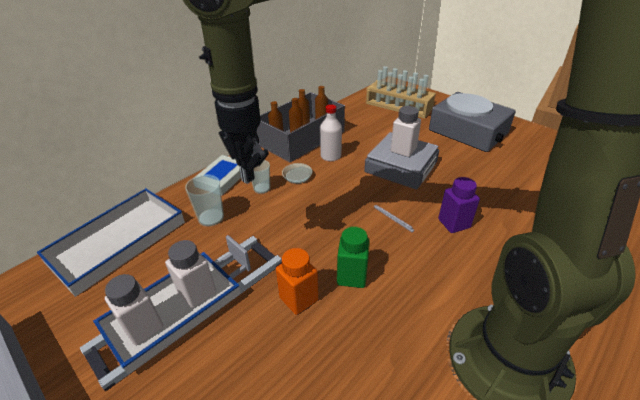

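```bash
python3 -c "
from h import *
print(robot.job_done())"
```

```text
the job is handed in; nothing more can be done
None
```

The job is handed in at about 29 s: the jar with the stone (about 6.4 N) stands on the scale's pan. The two empty jars (about 2 N each) stand upright in the tray, which is home against its end stop.

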